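Seat a honing wheel on its splined arbour and lock it

TASK

The honing wheel sits loosely on the arbour with its hub resting on top of the splines: push it round until the teeth line up and it drops, then press it fully home, flat on the stand's collar pushed right down. Then drive the red lock pin all the way down with the mallet, and set the mallet back down on the bench. Do not press the pin with the fingers, do not drive it before the wheel is home, and leave the other things on the bench where they are.

Things in the scene. Friction and masses are not known exactly. Their poses are not given: they have to be found in the camera images.
- arbour_axis (a point): Point on the upright axis of the fixed blue arbour stand (round foot 124 mm across), at the top of the foot, 30 mm above the bench. On this axis stand a collar, a steel arbour with splines, a plain round nose 28 mm across whose top is 70 mm above this point, and a lock pin.
- spline_tops (a point): Point on the arbour's axis at the level of the tops of its six equal, evenly spaced spline teeth (44 mm across the teeth), 33 mm above arbour_axis. The arbour is fixed and does not turn. How its teeth are turned is hidden under the wheel and not known: the yaw of this frame tells nothing about them.
- collar_top (a point): Centre of the top of the black rubber collar under the wheel, 68 mm across, at the start 23 mm above arbour_axis. It slides 10 mm straight down, stiffly, at about 16 N in all (of which the resting wheel gives 4.5 to 7.5 N), and stays where it is pushed; nothing springs back.
- wheel_centre (a point): Centre of the red-brown-rimmed wooden honing wheel, 170 mm across, 30 mm thick, half-way up, z up, x towards knob_a. Its bore has six inner teeth, 5 degrees of play. At the start it rests on the spline tops, this point 48 mm above arbour_axis; turned either way by under 60 degrees it lines up, falls 10 mm onto the collar and cannot turn further. Fully home: 28 mm above arbour_axis.
- knob_a (a point): Centre (half-way up) of one of the two upright black round clamp knobs fixed on the wheel's upper face, 58 mm from the wheel's axis: 24 mm across, standing 24 mm above the face. Can be pushed sideways to turn the wheel.
- knob_b (a point): Centre of the other, opposite clamp knob, same size, 58 mm from the wheel's axis.
- pin_top (a point): Centre of the top of the red lock pin, 14 mm across, standing upright on the arbour's axis out of the nose, its top 22 mm above the nose when up (92 mm above arbour_axis).
- lock_pin (a joint): How far the lock pin is driven down, in m: 0 = up as found, 0.014 = all the way down (its top still 8 mm above the nose). It moves at about 12 to 15 N and stays where it is driven.
- mallet_head (a point): Centre of the mallet's head: a dark cylinder with orange faces, 60 mm across and 100 mm long, at the start standing upright on one face on the bench, this point 50 mm above the bench. z up along the head, x points away from the handle. The mallet weighs 0.42 kg, nearly all in the head (centre of mass about 17 mm from this point towards the handle).
- mallet_grip (a point): Point on the centre line of the mallet's level wooden handle, 70 mm from the head's centre; the handle runs along x, is 24 mm wide and 30 mm deep (vertical), and reaches 195 mm from the head's centre, its centre line 50 mm above the bench at the start. z up, x towards the head.
- grading_stone_mid (a point): Centre of a loose grey two-layer stone block 110 x 40 x 36 mm lying on the bench; to be left alone.
- oil_bottle_mid (a point): Centre (half-way up) of an upright amber oil bottle, 60 mm across and 150 mm high; to be left alone.
- knife_jig_mid (a point): Centre of a loose steel knife clamp with a black knob, 50 x 85 x 42 mm, on the bench; this point is 18 mm above the bench; to be left alone.
There are look-alikes about, which are no part of the job. What is shaped like the part that bears mallet_head but turquoise is not meant.

How it is judged (in metres and radians):
On the way, in this order (a step that is already met when the one before it is completed fails the run):
1. the wheel is fully home on the splines, the pin still up (z of wheel_centre in the frame of arbour_axis below 0.0305 m and angle between wheel_centre's own z axis and vertical below 0.05 rad and value of joint lock_pin below 0.004 m), for 0.2 s.
2. the mallet strikes or presses the lock pin (contact force between mallet and lock_pin above 3 N).
At the end, for the whole second after the job is handed in: The wheel is fully home on its splines (centre no more than 30.5 mm above the stand's foot, within 3 degrees of level), the lock pin is at least 11.5 mm down of its 14 mm, and the mallet lies or stands at rest on the bench (head centre 15 to 70 mm above it) (z of wheel_centre in the frame of arbour_axis below 0.0305 m and angle between wheel_centre's own z axis and vertical below 0.05 rad and value of joint lock_pin above 0.0115 m and height (world z) of mallet_head between 0.015 and 0.07 m and linear speed of each of mallet, wheel below 0.03 m/s); the robot touches nothing.
It fails at once if the fingers press the lock pin (contact force between the fingers and lock_pin above 5 N).
It fails at once if the pin is driven before the wheel is home (value of joint lock_pin above 0.005 m and z of wheel_centre in the frame of arbour_axis above 0.033 m).
It fails at once if the grading stone is moved (distance of grading_stone_mid from where it was at the start of the episode above 0.03 m).
It fails at once if the oil bottle is moved or tipped (distance of oil_bottle_mid from where it was at the start of the episode above 0.03 m).
It fails at once if the knife jig is moved (distance of knife_jig_mid from where it was at the start of the episode above 0.03 m).
It also fails if it takes over 67 s, if anything falls off the work surface, if the arm or the gripper's body presses on something with over 40 N, if the wrist force passes 120 N, or if a joint passes its speed limit or range.

ROBOT

A 6-joint arm with a two-finger parallel gripper is mounted at the origin on the work surface. World frame = base frame: x ahead of the robot, y to its left, z up, the work surface at z = 0. Lengths are in mm, angles in rad, forces in N, time in s.
With the tool pointing down it reaches from about 400 to 925 mm from the base axis. Payload 12.5 kg.
Tool frame: the origin (TCP) lies between the finger pads; the fingertips stand 19 mm ahead of it and the grasp point (between the pads) is the TCP (env.tips_ahead is the distance from the TCP to the fingertips, in mm); z points along the fingers, y is the line along which they close (so a half turn about z gives the same grasp; the last joint's range is limited). The gripper opens to 95 mm and grips with 3 to 60 N. Pads are 20 mm wide; open, the fingers measure 119 mm over their backs; the gripper's body (75 mm by 180 mm) begins 59 mm behind the grasp point.
Start: joints at [1.163, 0.491, 1.559, -0, 1.092, -0.106], TCP at [185.757, 596.774, 233.661] pointing down, gripper open.
Joint ranges: [-3.1, 3.1], [-0.84, 2.19], [0.05, 2.79], [-1.13, 4.28], [0.06, 2.93], [-2.69, 2.69]. Speed limits (rad/s): [2.22, 2.22, 2.79, 3.14, 3.14, 3.14].

INTERFACE

Orientations are given as [roll, pitch, yaw] about the fixed x, y, z axes, in that order (R = Rz(yaw) Ry(pitch) Rx(roll)).
In Python, from cell import env gives the robot as it stands.
- The arm moves only by the shell command python3 -m crank 'ROWS'. ROWS is JSON, a list of rows, each a list of 5 numbers: the shift along the tool's x, y, z in mm, then the turn about the tool's z in degrees, then the finger opening in mm, from 0 to 95.1. In form: [[dx, dy, dz, yaw, grip], ...]. A call has 1 to 10 rows; each row is the pose to reach, as a shift and turn from the pose commanded when the call began, along the tool's axes at that moment; what a row does not reach only later rows make up. A row lasts 1/12 s, in which the tool goes at most 41.7 mm and 7.16 degrees, less where a joint would pass 70% of its speed; a pose out of reach is approached as far as the arm can. A call with a gripper value outside its range is refused whole. The fingers move at their own pace and stop on an object; the grip force is fixed at half the most. Time passes only in rows, so rows that repeat a pose let the fingers close. It gives the time, the measured TCP pose, the force, the opening and the grip force at its end, in the units of the state.
- env.state(): the state, without advancing time (a new reading comes with each control period).
- env.read_camera(name): name is "scene" or "top" or "wrist"; returns a dict with "img" (400x640x3 uint8, blue, green, red), "K" (3x3 intrinsics, pixels), "pose" (4x4, takes a point from camera to world coordinates). Camera axes: x right, y down, z forward; pixel columns grow to the right and rows downward; lengths in mm; the calibration is good to about 2 mm. A picture is of the moment at which its call begins. There is no depth.
- env.job_done(): hands the job in; it is judged then, once.
The state is a dict: "t": time; "joints": joint angles; "qvel": joint speeds; "tau": joint torques, N m; "eef_pos": TCP position; "tcp_rot": TCP orientation; "ft_force": force on the tool from outside, world axes, zero at the start; "moment": the same for the moment, N m; "opening": opening from 0.0 (shut) to 1.0 (fully open); "grip_force": force on a finger pad.
Only numpy, scipy, OpenCV 4.12 (cv2) and the standard library are available. Lean on these libraries where they do the work, as an engineer would, in place of code of your own. Each camera call takes 0.05 s, during which the arm holds its last target. There are 200 camera calls.

## Working session

There is one attempt and no reset: what is moved stays moved. The work goes in short steps, Python scripts to look and compute and a shell command to move; the robot and the scene stay as the last step left them, time stands still between calls to the robot, and variables do not carry over. Pictures are saved under pics/ and viewed, at most 10 in all, crops included, and the job is handed in when it is done.

```bash
mkdir -p pics
cat > h.py <<'E'
import numpy as np,cv2
from cell import env
def proj(c,p):
    q=np.linalg.inv(c["pose"])@np.append(p,1); u=c["K"]@q[:3]; return u[:2]/u[2]
def unproj(c,u,v,z):
    d=c["pose"][:3,:3]@np.linalg.solve(c["K"],[u,v,1.]); o=c["pose"][:3,3]
    return o+d*(z-o[2])/d[2]
E
python3 - <<'E'
from h import *
import pickle
print(env.state(),env.tips_ahead)
for n in("scene","top"):
    c=env.read_camera(n); cv2.imwrite(f"pics/{n}0.png",c["img"]); pickle.dump(c,open(n+".pkl","wb")); print(n,c["K"].tolist(),c["pose"].round(3).tolist())
E
```

```text
{'t': 0.0, 'joints': array([ 1.16337043e+00,  4.91587963e-01,  1.55942982e+00,  2.11448490e-05,
        1.09170061e+00, -1.05602029e-01]), 'qvel': array([ 9.88945021e-04, -8.90889045e-06, -9.21668490e-04,  1.61928185e-03,
        6.29008556e-04,  3.72812535e-04]), 'tau': array([-8.67459203e-04, -6.12642574e+01, -2.58163422e+01,  6.92578219e-02,
        4.83128708e-02, -1.48423205e-04]), 'eef_pos': array([185.6792353 , 596.5593298 , 233.05085148]), 'tcp_rot': array([-3.14047517e+00, -1.37307595e-04,  2.83975895e+00]), 'ft_force': array([-0.17716788,  0.67698145, -0.32293282]), 'moment': array([ 0.04382146, -0.02264015, -0.01616577]), 'grip_force': 0.0, 'opening': 1.0039250112046276} 19.0
scene [[484.5011382145888, 0.0, 314.041793729802], [0.0, 484.5011382145888, 197.47391427202052], [0.0, 0.0, 1.0]] [[0.842, 0.395, -0.367, 1205.882], [0.539, -0.598, 0.593, -1297.96], [0.015, -0.697, -0.717, 1390.949], [0.0, 0.0, 0.0, 1.0]]
top [[414.7854911003314, 0.0, 322.01852767855166], [0.0, 414.7854911003314, 203.0317768319289], [0.0, 0.0, 1.0]] [[-0.047, -0.977, 0.21, 244.778], [-0.999, 0.045, -0.015, -218.509], [0.005, -0.211, -0.978, 1667.433], [0.0, 0.0, 0.0, 1.0]]
```

View pics/top0.png

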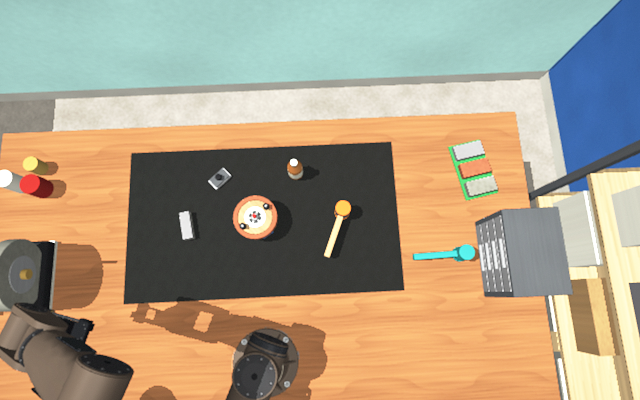

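View pics/scene0.png

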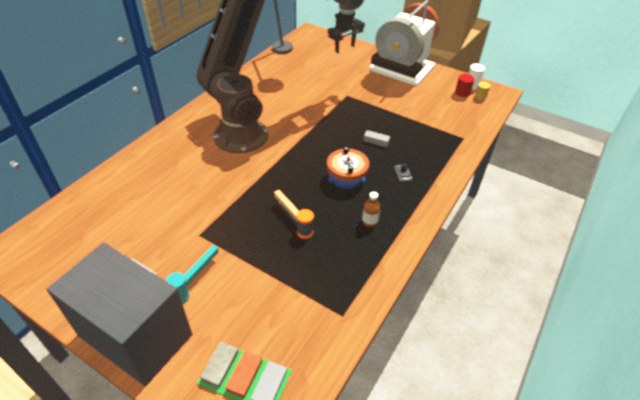

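The top view shows the wheel at (255,217) with its knobs at (266,206) and (243,226). The orange-faced mallet's head is at (343,209), with its handle end at (328,255). The bottle is at (295,168), the jig at (220,178) and the stone at (186,225). Mallet candidates are the orange/dark one at top (343,209) and the turquoise one at (465,253), which is excluded, so I choose the orange one. I'll check it in one close crop.

Run:
```python
from h import *
import pickle
t=pickle.load(open("top.pkl","rb"))["img"];s=pickle.load(open("scene.pkl","rb"))["img"]
a=cv2.resize(t[180:265,220:360],None,fx=5,fy=5,interpolation=cv2.INTER_CUBIC)[:,:700]
b=cv2.resize(s[140:243,265:390],None,fx=5,fy=5,interpolation=cv2.INTER_CUBIC)
cv2.imwrite("pics/c1.png",a);cv2.imwrite("pics/c2.png",b)
```

```text
(no output)
```

View pics/c1.png

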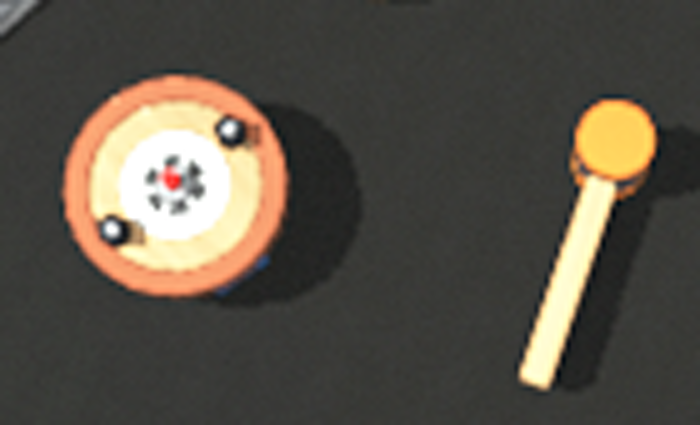

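View pics/c2.png

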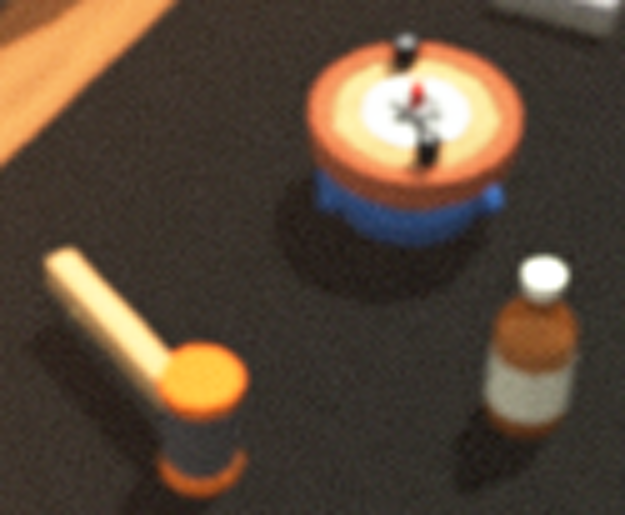

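Run:
```python
from h import *
import pickle
T=pickle.load(open("top.pkl","rb"));S=pickle.load(open("scene.pkl","rb"))
t=lambda u,v,z:unproj(T,220+(u+.5)/5-.5,180+(v+.5)/5-.5,z)[:2].round(1)
s=lambda u,v,z:unproj(S,265+(u+.5)/5-.5,140+(v+.5)/5-.5,z)[:2].round(1)
print("wheel",t(175.5,186,93),s(416,113,93),"diam L-R",t(63,186,93),t(288,186,93))
print("pin",t(172,179,122),s(418,86,122))
print("knobs",t(231,130,117),t(114,229,117),s(427,145,117),s(404,42,117))
print("head",t(615,139,100),s(204,379,100),"bottom",s(202,463,0))
print("hend",t(537,380,65),s(63,256,65))
img=T["img"].astype(int);
for n,(u,v,z) in dict(stone=(186,225,36),bottle=(295,162,150),jig=(220,178,30)).items(): print(n,unproj(T,u,v,z)[:2])
```

```text
wheel [541.1  18.4] [548.8  16.4] diam L-R [545.1 104.8] [537.1 -68.2]
pin [541.2  16.6] [548.7  16. ]
knobs [578.1 -28.1] [505.8  61.5] [586.8 -35.7] [509.5  62.2]
head [ 560.9 -321.6] [ 568.2 -323.6] bottom [ 564.  -319.7]
hend [ 381.8 -253. ] [ 389.7 -250.3]
stone [531.4045317  299.64718783]
bottle [ 736.09740208 -146.78122121]
jig [720.63845877 167.20516391]
```

The crop confirms the mallet: an orange top face and dark body, with the handle pointing toward the robot. The wheel axis is near (545,17), the knobs are near (582,-32) and (508,62), and the mallet head is near (564,-322), all consistent with the given sizes. I'll move above the nearer knob.

```bash
python3 -m crank '[[-35,-30,0,4,95],[-70,-62,0,10,80],[-105,-94,0,16,60],[-140,-125,0,20,40],[-175,-156,0,24,40],[-210,-187,0,28,40],[-245,-218,0,32,40],[-280,-249,0,33.7,40],[-280,-249,0,33.7,40],[-280,-249,0,33.7,40]]'
python3 - <<'E'
from h import *
s=env.state();p=s["eef_pos"];y=s["tcp_rot"][2];d=np.array([508,62])-p[:2];print(p,np.degrees(s["tcp_rot"]),[d@[np.cos(y),np.sin(y)],d@[np.sin(y),-np.cos(y)]])
E
```

```text
t: 0.93
eef_pos: [381.8, 271.1, 233.6]
tcp_rot: [-3.141, 0.001, 2.246]
ft_force: [-0.4, 0.7, 0.8]
opening: 0.443
grip_force: 0.0
[381.83619978 271.09634069 233.57531068] [-1.79985934e+02  5.28162119e-02  1.28710770e+02] [np.float64(-242.06206125600167), np.float64(-32.31938546459631)]
```

```bash
python3 -m crank '[[-40,-5,0,0,38],[-80,-11,0,0,38],[-120,-16,0,0,38],[-160,-21,0,0,38],[-200,-27,0,0,38],[-242,-32,0,0,38],[-242,-32,0,0,38],[-242,-32,0,0,38]]'
python3 - <<'E'
from h import *
import pickle
c=env.read_camera("wrist");pickle.dump(c,open("w1.pkl","wb"));cv2.imwrite("pics/w1.png",c["img"]);print(c["pose"].round(3).tolist(),c["K"].tolist(),env.state()["eef_pos"])
E
```

```text
t: 1.6
eef_pos: [507.1, 66.1, 233.1]
tcp_rot: [-3.141, -0.001, 2.248]
ft_force: [-1.0, 0.4, -0.8]
opening: 0.397
grip_force: 0.0
[[0.779, 0.607, 0.157, 463.729], [0.627, -0.754, -0.196, 120.671], [-0.001, 0.251, -0.968, 384.66], [0.0, 0.0, 0.0, 1.0]] [[293.331599838565, 0.0, 322.69322323446727], [0.0, 293.331599838565, 199.28367502023525], [0.0, 0.0, 1.0]] [506.33325392  67.34117146 233.17750038]
```

View pics/w1.png

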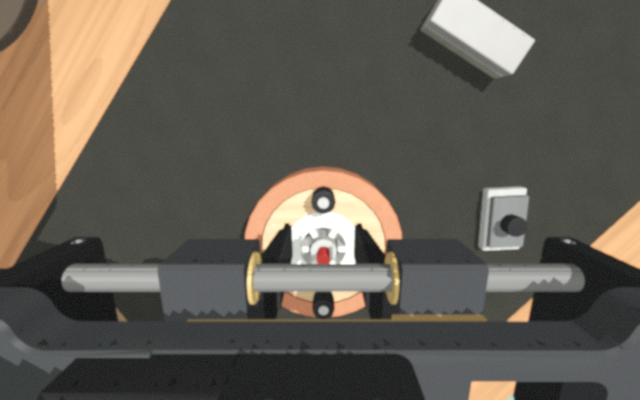

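The wrist view shows the near knob's top at (323,202), the far knob's at (323,309) and the red pin's top at about (323,252). The knob axis lies square to the finger line.

Run:
```python
from h import *
import pickle
c=pickle.load(open("w1.pkl","rb"))
a=unproj(c,323,202,117);b=unproj(c,323,309.5,117);p=unproj(c,323,251,122)
print(a,b,p,(a+b)/2,np.linalg.norm(a-b)/2,np.degrees(np.arctan2(*(a-b)[1::-1])))
s=env.state();e=s["eef_pos"];y=s["tcp_rot"][2]
for q in(a,(a+b)/2): d=q[:2]-e[:2];print(d@[np.cos(y),np.sin(y)],d@[np.sin(y),-np.cos(y)])
```

```text
[508.9627487   64.60915265 117.        ] [581.90525596 -25.91975187 117.        ] [538.97737497  27.35656492 122.        ] [545.43400233  19.34470039 117.        ] 58.12936417540314 128.8596859318592
-3.7774845958796965 0.3298176557220369
-61.90682208470046 0.27411714027624107
```

```bash
python3 -m crank '[[-3.5,0,35,0,38],[-3.5,0,75,0,38],[-3.5,0,105,0,38],[-3.5,0,118,0,38],[-3.5,0,118,0,38],[-3.5,0,118,0,38]]'
python3 - <<'E'
from h import *
s=env.state();e=s["eef_pos"];y=s["tcp_rot"][2];d=np.array([545.4,19.3])-e[:2];print(e,np.degrees(y),d@[np.cos(y),np.sin(y)],d@[np.sin(y),-np.cos(y)])
E
```

```text
t: 2.15
eef_pos: [508.2, 66.1, 115.6]
tcp_rot: [-3.141, -0.001, 2.253]
ft_force: [-0.1, -0.0, 0.5]
opening: 0.401
grip_force: 0.0
[508.19866665  66.11257202 115.63410784] 129.10760533335 -59.79062198782198 -0.6615320734447676
```

```bash
cat > chk.py <<'E'
from cell import env
import numpy as np
s=env.state();f=s["ft_force"];print(s["t"],f.round(1),s["eef_pos"].round(1),np.degrees(s["tcp_rot"][2]).round(1));raise SystemExit(int(np.hypot(f[0],f[1])>8))
E
python3 -m crank '[[-0.06,2.5,0,2.5,38],[-0.2,5.1,0,5,38],[-0.5,7.7,0,7.5,38],[-0.9,10.2,0,10,38]]' >/dev/null && python3 chk.py &&
python3 -m crank '[[-0.06,2.5,0,2.5,38],[-0.2,5.1,0,5,38],[-0.5,7.7,0,7.5,38],[-0.9,10.2,0,10,38]]' >/dev/null && python3 chk.py &&
python3 -m crank '[[-0.06,2.5,0,2.5,38],[-0.2,5.1,0,5,38],[-0.5,7.7,0,7.5,38],[-0.9,10.2,0,10,38]]' >/dev/null && python3 chk.py
```

```text
2.4833 [-1.3 -0.7 -0.5] [517.6  71.4 117.4] 118.9
2.8167 [-0.1 -0.6 -0.6] [526.9  75.6 117.5] 108.9
3.15 [-8.4 -5.   1.8] [536.1  77.9 117.4] 99.0
```

```bash
python3 -m crank '[[0,1,0,1,38],[-0.06,2.5,0,2.5,38],[-0.06,2.5,0,2.5,38]]' >/dev/null; python3 chk.py
python3 - <<'E'
from h import *
import pickle
c=env.read_camera("scene");pickle.dump(c,open("s2.pkl","wb"));w=env.read_camera("wrist");pickle.dump(w,open("w2.pkl","wb"))
a=cv2.resize(c["img"][125:205,310:390],None,fx=5,fy=5,interpolation=cv2.INTER_CUBIC)
b=cv2.resize(w["img"][100:300,225:425],(400,400));cv2.imwrite("pics/c3.png",np.hstack([a,b]))
E
```

```text
3.4 [-10.   -6.6   3.5] [536.9  77.7 117. ] 96.5
```

View pics/c3.png

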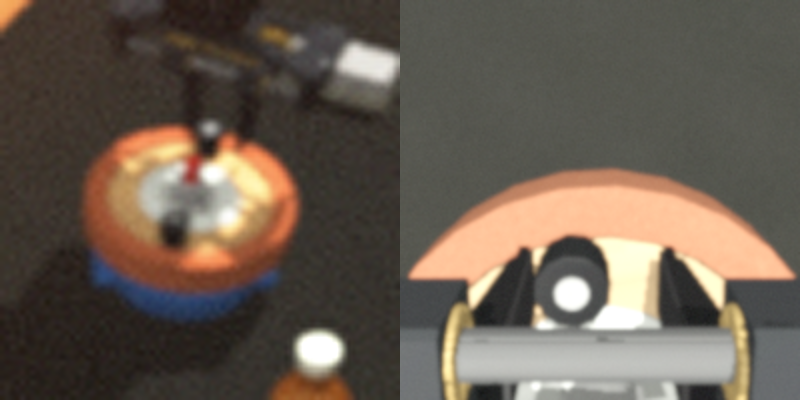

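The right half (wrist) shows the knob against the left finger. In the left half the wheel rim has dropped about 1.6 px, and the wheel no longer turns when pushed, so it fell about 10 mm and is locked. I'll back off, rise, centre over the axis and straddle the pin with open fingers to press.

```bash
python3 -m crank '[[0,-5,0,0,38],[0,-5,-30,0,38],[0,-5,-75,0,60],[-30,-2,-80,0,95],[-59,0,-80,0,95],[-59,0,-80,0,95],[-59,0,-80,0,95],[-59,0,-80,0,95],[-59,0,-80,0,95]]'
python3 - <<'E'
from h import *
s=env.state();e=s["eef_pos"];y=s["tcp_rot"][2];d=np.array([545.4,19.3])-e[:2];print(e,np.degrees(y),d@[np.cos(y),np.sin(y)],d@[np.sin(y),-np.cos(y)],s["opening"])
c=env.read_camera("scene");w=env.read_camera("wrist")
a=cv2.resize(c["img"][125:205,310:390],None,fx=5,fy=5,interpolation=cv2.INTER_CUBIC)
import pickle;pickle.dump(w,open("w3.pkl","wb"))
b=cv2.resize(w["img"][150:350,225:425],(400,400));cv2.imwrite("pics/c4.png",np.hstack([a,b]))
E
```

```text
t: 4.25
eef_pos: [545.5, 19.9, 196.1]
tcp_rot: [3.141, -0.0, 1.685]
ft_force: [0.3, 0.9, -0.4]
opening: 0.832
grip_force: 0.0
[545.47896298  19.91460999 196.07698411] 96.56067681160516 -0.6015632238488021 -0.14866836200420777 0.8322588627360906
```

View pics/c4.png

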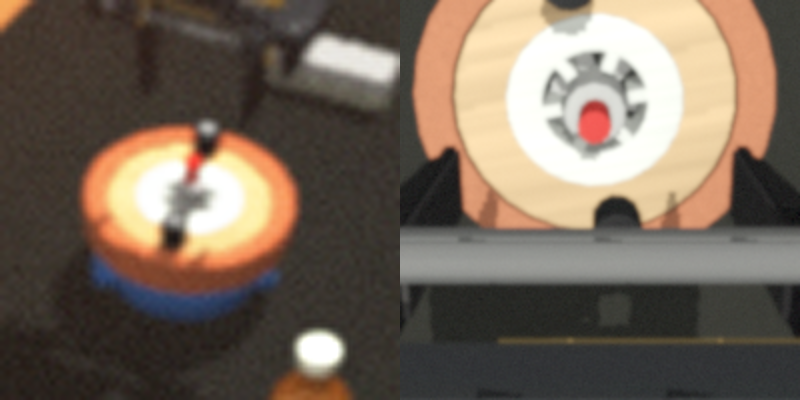

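The fingers are centred over the axis (pin column 322) and the knobs are clear of them. I'll descend to just above the face, then press in small steps.

```bash
python3 -m crank '[[-0.6,0,30,0,95],[-0.6,0,60,0,95],[-0.6,0,80,0,95],[-0.6,0,90,0,95],[-0.6,0,93,0,95],[-0.6,0,93,0,95]]'
for i in 1; do python3 -m crank '[[0,0,1,0,95],[0,0,2,0,95],[0,0,3,0,95],[0,0,4,0,95],[0,0,4,0,95]]'; python3 -m crank '[[0,0,1,0,95],[0,0,2,0,95],[0,0,3,0,95],[0,0,4,0,95],[0,0,4,0,95]]';done
```

```text
t: 4.85
eef_pos: [545.8, 18.7, 102.5]
tcp_rot: [-3.141, -0.0, 1.685]
ft_force: [-0.1, -0.7, 0.8]
opening: 1.004
grip_force: 0.0
t: 5.27
eef_pos: [546.1, 18.4, 99.3]
tcp_rot: [3.14, 0.0, 1.684]
ft_force: [-0.4, -0.1, 4.5]
opening: 1.0
grip_force: 2.0
t: 5.68
eef_pos: [546.1, 18.4, 95.7]
tcp_rot: [3.14, 0.0, 1.684]
ft_force: [-2.2, 0.3, 10.6]
opening: 0.997
grip_force: 5.2
```

```bash
python3 -m crank '[[0,0,1,0,95],[0,0,2,0,95],[0,0,3,0,95],[0,0,4,0,95],[0,0,4,0,95]]'; python3 -m crank '[[0,0,1,0,95],[0,0,2,0,95],[0,0,3,0,95],[0,0,3,0,95],[0,0,3,0,95]]'
```

```text
t: 6.1
eef_pos: [546.1, 18.4, 91.8]
tcp_rot: [3.14, 0.0, 1.685]
ft_force: [-1.6, 0.4, 11.2]
opening: 1.001
grip_force: 5.8
t: 6.52
eef_pos: [546.1, 18.3, 90.5]
tcp_rot: [3.139, 0.001, 1.685]
ft_force: [-9.1, -0.0, 33.9]
opening: 1.0
grip_force: 17.0
```

Force rose sharply at tip height 72 mm (face-home height is 73), so the wheel is home. Next I'll rise and travel over to the mallet.

```bash
python3 -m crank '[[0,0,-40,0,95],[0,0,-80,0,95],[0,0,-120,-5,95],[-40,-8,-140,-12,95],[-80,-16,-140,-19,95],[-120,-24,-140,-26,95],[-160,-33,-140,-33,95],[-200,-41,-140,-40,95],[-200,-41,-140,-40,95],[-200,-41,-140,-40,95]]'
python3 - <<'E'
from h import *
s=env.state();e=s["eef_pos"];y=s["tcp_rot"][2];d=np.array([518.4,-303.8])-e[:2];print(e,np.degrees(y),d@[np.cos(y),np.sin(y)],d@[np.sin(y),-np.cos(y)])
E
```

```text
t: 7.35
eef_pos: [527.3, -188.3, 227.7]
tcp_rot: [-3.141, 0.001, 2.381]
ft_force: [-0.4, 0.4, 0.6]
opening: 1.0
grip_force: 0.0
[ 527.2560196  -188.25803137  227.65043949] 136.4265521654025 -73.22510574770394 -89.81347051341521
```

```bash
python3 -m crank '[[-24,-30,0,-7,95],[-48,-60,0,-14,95],[-73,-90,0,-21,95],[-73,-90,0,-22,95],[-73,-90,0,-22,95],[-73,-90,0,-22,95]]'
python3 - <<'E'
from h import *
import pickle
w=env.read_camera("wrist");pickle.dump(w,open("w4.pkl","wb"));t=env.read_camera("top");pickle.dump(t,open("t4.pkl","wb"))
c=env.read_camera("scene");print(env.state()["eef_pos"],np.degrees(env.state()["tcp_rot"]))
a=cv2.resize(c["img"][125:205,320:380],(300,400),interpolation=cv2.INTER_CUBIC)
b=cv2.resize(w["img"][100:360,160:485],(500,400));cv2.imwrite("pics/c5.png",np.hstack([a,b]))
E
```

```text
t: 7.85
eef_pos: [518.7, -299.5, 227.5]
tcp_rot: [3.141, -0.001, 2.764]
ft_force: [0.6, 0.4, -0.1]
opening: 1.001
grip_force: 0.0
[ 519.02570031 -299.06558944  227.7970267 ] [ 1.79986795e+02 -4.33504954e-04  1.58509990e+02]
```

View pics/c5.png

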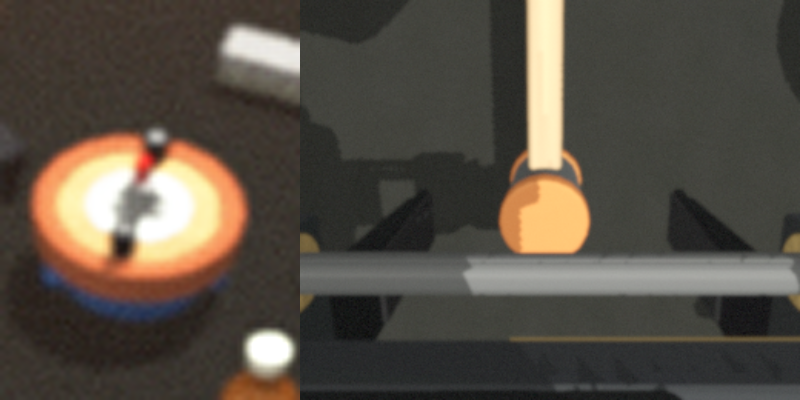

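The left half shows the wheel lower with the pin still up. In the right half the head's top is centred at crop (544,222), and the handle runs straight up the image at column 545, so the yaw is right.

Run:
```python
from h import *
import pickle
c=pickle.load(open("w4.pkl","rb"));s=env.state();e=s["eef_pos"];y=s["tcp_rot"][2]
def f(u,v,z):
    q=unproj(c,160+(u-300)/1.538,100+v/1.538,z);d=q[:2]-e[:2];print(q.round(1),d@[np.cos(y),np.sin(y)],d@[np.sin(y),-np.cos(y)])
f(544.5,222,100);f(499,222,100);f(590,222,100);f(545,0,65);f(545,100,65);f(545,168,65)
print(e)
```

```text
[ 564.1 -321.7  100. ] -50.20040533438052 -4.525128797525378
[ 552.9 -349.8  100. ] -50.128911993952954 -34.80138274414213
[ 575.2 -293.5  100. ] -50.271904223070386 25.753474746929978
[ 431.4 -268.7   65. ] 92.65181169012885 -3.8418554641856653
[ 493.  -293.3   65. ] 26.364778656116826 -4.180695253669568
[ 538.9 -311.7   65. ] -23.099225999478424 -4.433540676935558
[ 519.02570031 -299.06558944  227.7970267 ]
```

```bash
python3 -m crank '[[0,-4.3,40,0,95],[0,-4.3,80,0,90],[0,-4.3,120,0,80],[0,-4.3,155,0,70],[0,-4.3,172,0,60],[0,-4.3,180,0,60],[0,-4.3,180,0,60],[0,-4.3,180,0,60]]'
```

```text
t: 8.67
eef_pos: [517.8, -304.2, 48.5]
tcp_rot: [-3.141, 0.001, 2.767]
ft_force: [0.7, -0.3, 0.0]
opening: 0.638
grip_force: 0.0
```

```bash
python3 -m crank '[[0,0,2,0,60],[0,0,2,0,40],[0,0,2,0,15],[0,0,2,0,15],[0,0,2,0,15],[0,0,2,0,15],[0,0,2,0,15],[0,0,2,0,15]]'
python3 -m crank '[[0,0,-5,0,15],[0,0,-15,0,15],[0,0,-30,0,15],[0,0,-30,0,15],[0,0,-30,0,15]]'
```

```text
t: 9.33
eef_pos: [517.1, -304.5, 45.7]
tcp_rot: [3.141, -0.0, 2.766]
ft_force: [-0.4, 0.1, 1.8]
opening: 0.254
grip_force: 30.0
t: 9.75
eef_pos: [517.4, -304.7, 76.4]
tcp_rot: [-3.141, 0.001, 2.767]
ft_force: [0.2, -0.0, -3.4]
opening: 0.253
grip_force: 30.0
```

The mallet is gripped and lifted. I'll carry it high to the pin.

```bash
python3 -m crank '[[0,0,-25,0,15],[0,0,-55,0,15],[0,0,-85,0,15],[4,10,-110,0,15],[14,32,-130,0,15],[26,60,-134,0,15],[39,90,-134,0,15],[52,120,-134,0,15],[65,150,-134,0,15],[78,180,-134,0,15]]'
python3 -m crank '[[13,30,0,0,15],[25,58,0,0,15],[36,84,0,0,15],[45,104,0,0,15],[51,119,0,0,15],[55,127,0,0,15],[56.5,131.4,0,0,15],[56.5,131.4,0,0,15],[56.5,131.4,0,0,15],[56.5,131.4,0,0,15]]'
python3 - <<'E'
from h import *
c=env.read_camera("scene");t=env.read_camera("top");print(env.state()["eef_pos"],env.state()["opening"])
a=cv2.resize(c["img"][95:215,290:410],(400,400),interpolation=cv2.INTER_CUBIC)
b=cv2.resize(t["img"][170:250,215:295],(400,400),interpolation=cv2.INTER_CUBIC);cv2.imwrite("pics/c6.png",np.hstack([a,b]))
E
```

```text
t: 10.58
eef_pos: [509.8, -106.9, 209.0]
tcp_rot: [3.141, -0.001, 2.766]
ft_force: [1.1, -0.1, -4.0]
opening: 0.25
grip_force: 30.0
t: 11.42
eef_pos: [506.2, 33.7, 209.5]
tcp_rot: [-3.141, -0.0, 2.766]
ft_force: [-0.6, -0.3, -4.9]
opening: 0.249
grip_force: 30.0
[506.15905887  33.70395806 209.5502737 ] 0.25347307236363437
```

View pics/c6.png

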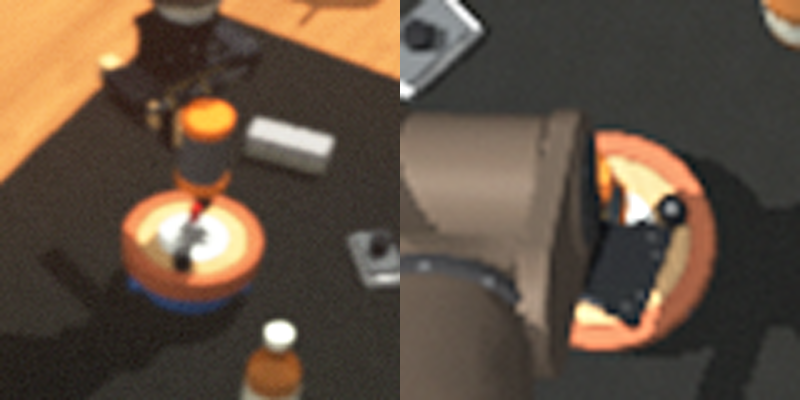

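The left half shows the mallet head upright, directly above the pin, with the head's bottom at (203,188) and the pin at (200,207). I'll press down gently in steps.

```bash
python3 -m crank '[[0,0,15,0,15],[0,0,28,0,15],[0,0,36,0,15],[0,0,38,0,15],[0,0,38,0,15]]'
python3 -m crank '[[0,0,1,0,15],[0,0,2,0,15],[0,0,3,0,15],[0,0,4,0,15],[0,0,5,0,15],[0,0,6,0,15],[0,0,6,0,15]]'
python3 -m crank '[[0,0,1,0,15],[0,0,2,0,15],[0,0,3,0,15],[0,0,4,0,15],[0,0,4,0,15]]'
```

```text
t: 11.93
eef_pos: [506.0, 34.2, 171.3]
tcp_rot: [-3.141, -0.001, 2.766]
ft_force: [0.2, -0.2, -5.1]
opening: 0.251
grip_force: 30.0
t: 12.52
eef_pos: [506.2, 34.5, 165.8]
tcp_rot: [3.141, 0.0, 2.767]
ft_force: [-0.7, 0.7, -3.7]
opening: 0.251
grip_force: 30.0
t: 12.93
eef_pos: [506.1, 34.6, 162.3]
tcp_rot: [3.141, 0.001, 2.767]
ft_force: [-3.4, 0.9, 5.6]
opening: 0.251
grip_force: 30.0
```

```bash
python3 -m crank '[[0,0,1,0,15],[0,0,2,0,15],[0,0,3,0,15],[0,0,4,0,15],[0,0,4,0,15]]'
python3 -m crank '[[0,0,1,0,15],[0,0,2,0,15],[0,0,3,0,15],[0,0,4,0,15],[0,0,4,0,15]]'
```

```text
t: 13.35
eef_pos: [506.1, 34.6, 158.3]
tcp_rot: [3.141, 0.001, 2.767]
ft_force: [-3.5, 0.7, 6.5]
opening: 0.248
grip_force: 30.0
t: 13.77
eef_pos: [506.1, 34.6, 154.4]
tcp_rot: [3.141, 0.001, 2.767]
ft_force: [-4.8, -0.0, 6.9]
opening: 0.25
grip_force: 30.0
```

```bash
python3 -m crank '[[0,0,1,0,15],[0,0,2,0,15],[0,0,3,0,15],[0,0,4,0,15],[0,0,4,0,15]]'
python3 - <<'E'
from h import *
c=env.read_camera("scene")
a=cv2.resize(c["img"][95:215,290:410],(600,600),interpolation=cv2.INTER_CUBIC);cv2.imwrite("pics/c7.png",a)
E
```

```text
t: 14.18
eef_pos: [505.9, 34.7, 150.9]
tcp_rot: [3.141, 0.001, 2.767]
ft_force: [-7.3, 2.3, 14.8]
opening: 0.247
grip_force: 30.0
```

View pics/c7.png

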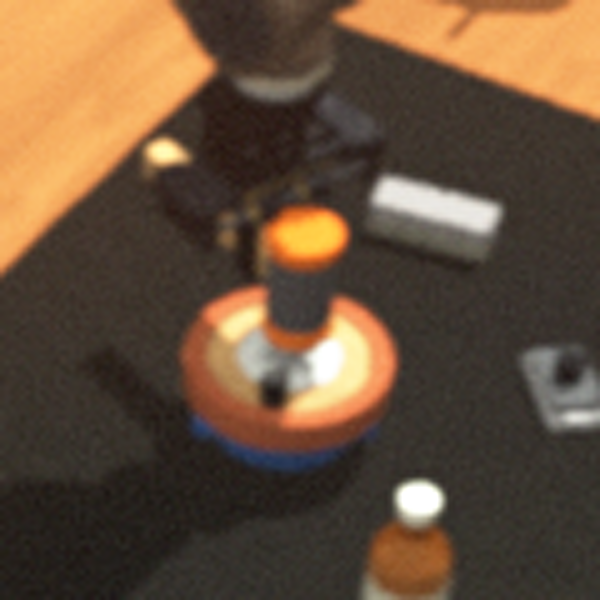

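The picture shows the head seated on the pin with almost no red visible and the head slightly tilted. I'll continue until the force clearly exceeds the pin's 15 N.

```bash
python3 -m crank '[[0,0,1,0,15],[0,0,2,0,15],[0,0,2,0,15]]'
python3 -m crank '[[0,0,1,0,15],[0,0,2,0,15],[0,0,2,0,15]]'
```

```text
t: 14.48
eef_pos: [505.6, 34.9, 149.2]
tcp_rot: [3.141, 0.0, 2.767]
ft_force: [-11.8, 2.5, 20.5]
opening: 0.25
grip_force: 30.0
t: 14.73
eef_pos: [505.5, 34.9, 147.2]
tcp_rot: [3.141, 0.0, 2.767]
ft_force: [-11.3, 3.4, 22.2]
opening: 0.251
grip_force: 30.0
```

The pin now takes about 27 N, beyond its 12–15 N, so it should be at its stop. I'll lift and measure the pin in the images by colour.

```bash
python3 -m crank '[[0,0,-10,0,15],[0,0,-30,0,15],[0,0,-60,0,15],[-20,-48,-62,0,15],[-35,-85,-62,0,15],[-50,-120,-62,0,15],[-64,-150,-62,0,15],[-78,-180,-62,0,15],[-78,-180,-62,0,15],[-78,-180,-62,0,15]]'
python3 - <<'E'
from h import *
import pickle
for n in("scene","top"):
  o=pickle.load(open(n+".pkl","rb"));c=env.read_camera(n)
  print([proj(c,[545.4,19,z]).round(1).tolist() for z in(122,108,100)])
  for i in(o,c):
    g=i["img"].astype(int);u,v=proj(i,[545.4,19,110]).astype(int)
    r=(g[...,2]>130)&(g[...,1]<120)&(g[...,0]<120)&(g[...,2]-g[...,0]>70);r=r[v-9:v+8,u-7:u+8]
    ys,xs=np.nonzero(r);print(n,len(ys),(ys.mean()+v-9).round(1),(xs.mean()+u-7).round(1),ys.min()+v-9,ys.max()+v-9) if len(ys) else print(n,0)
E
```

```text
t: 15.57
eef_pos: [512.5, -163.2, 207.4]
tcp_rot: [3.141, -0.0, 2.764]
ft_force: [0.1, 1.2, -4.5]
opening: 0.252
grip_force: 30.0
[[347.9, 156.1], [347.6, 158.7], [347.5, 160.2]]
scene 17 151.6 346.1 149 160
scene 19 154.1 347.4 152 160
[[253.3, 214.3], [253.9, 215.0], [254.2, 215.4]]
top 8 215.9 254.1 215 217
top 6 215.8 254.2 215 217
```

Run:
```python
from h import *
import pickle
for i in(pickle.load(open("scene.pkl","rb")),env.read_camera("scene")):
    g=i["img"].astype(int);print((g[...,2]-g[...,1])[151:165,343:355])
```

```text
[[ 66  34  13  15  25  53  77  80  81  85  92  94]
 [ 46  27  10  14  31  49  44  37  41  51  59  69]
 [ 37  27  19  23  40  40  19  17  18  20  21  33]
 [ 38  29  24  32  34  19  14  13  15  14  15  16]
 [ 17  12  10  14  16  18  14  10   7   9  12  10]
 [  0  -2  -1   6  28  53  27   4   1   2   4   6]
 [ -1   0  -1   7  70 127  70   9  -1  -1   0   1]
 [  0   0  -1  11  91 142  90  14  -1  -1  -1   0]
 [ -1  -1  -2  17  62 102  61  21   1  -2   0  -1]
 [ -3   2   4  19  60  73  46  19   2  -1  -1   0]
 [ -1  -1   6  19  41  40  23  10   1  -1  -2   0]
 [ -1  -1   3  10  17  11   9   4   1   0  -2   0]
 [ -1  -1  -1   2   3   5  -2  -1  -2  -2   0  -1]
 [  0  -2  -1   0   0   3   2  -2  -3  -2   0   0]]
[[ 43  42  39  39  34  18   4   2   2   2   5   9]
 [ 90  89  89  85  75  46   9   2   0   2   8  23]
 [101  97  98  99  99  75  25   4   1   7  32  61]
 [ 92  90  86  90  92  79  39   9   7  24  63  94]
 [ 59  56  53  51  66  60  31  10  13  37  72 100]
 [ 21  17  16  20  43  46  25  12  13  34  63  73]
 [ 10  11  10  15  39  61  56  34  32  44  46  31]
 [  7   7   9  19  65 109 113  68  46  36  16  11]
 [  2   2   4  24 104 146 119  58  14  10   7   9]
 [  1   0   3  33 109 139  88  18   0   0   1   3]
 [  0  -1   0  27  58  61  34   5  -1   0   0   1]
 [ -1  -2   3   6   9  12   8   1  -1   0   0   0]
 [ -3  -2   3   2   3   2   2   1  -1  -1   0   0]
 [ -1  -2   2   3   6   3   6   0   0  -2  -1   0]]
```

The force evidence (27 N held against a 12–15 N pin) says it bottomed, and in the image the pin top moved down about 2 px. I'll set the mallet down where it stood, then check from the wrist camera.

```bash
python3 -m crank '[[-14,-32,10,0,15],[-28,-65,30,0,15],[-42,-97,60,0,15],[-56,-130,90,0,15],[-56,-130,115,0,15],[-56,-130,135,0,15],[-56,-130,147,0,15],[-56,-130,150,0,15],[-56,-130,150,0,15]]'
python3 -m crank '[[0,0,1,0,15],[0,0,2,0,15],[0,0,3,0,15],[0,0,4,0,15],[0,0,4,0,15]]'
```

```text
t: 16.47
eef_pos: [517.5, -302.0, 57.5]
tcp_rot: [3.141, -0.001, 2.768]
ft_force: [0.0, -0.6, -3.5]
opening: 0.248
grip_force: 30.0
t: 16.88
eef_pos: [517.3, -303.0, 54.0]
tcp_rot: [-3.141, 0.001, 2.767]
ft_force: [0.9, -0.2, -4.0]
opening: 0.249
grip_force: 30.0
```

```bash
python3 -m crank '[[0,0,1,0,15],[0,0,2,0,15],[0,0,3,0,15],[0,0,4,0,15],[0,0,4,0,15]]'
python3 -m crank '[[0,0,1,0,15],[0,0,2,0,15],[0,0,3,0,15],[0,0,3,0,15]]'
```

```text
t: 17.3
eef_pos: [517.1, -303.0, 49.3]
tcp_rot: [3.141, -0.0, 2.766]
ft_force: [0.4, 0.5, -4.3]
opening: 0.251
grip_force: 30.0
t: 17.63
eef_pos: [517.1, -303.0, 46.4]
tcp_rot: [3.141, -0.0, 2.766]
ft_force: [0.1, 0.4, -3.7]
opening: 0.249
grip_force: 30.0
```

```bash
python3 -m crank '[[0,0,1,0,15],[0,0,2,0,15],[0,0,3,0,15],[0,0,3,0,15]]'
python3 -m crank '[[0,0,1,0,15],[0,0,2,0,15],[0,0,2,0,15]]'
```

```text
t: 17.97
eef_pos: [517.1, -303.0, 43.4]
tcp_rot: [3.141, -0.0, 2.766]
ft_force: [0.1, -0.1, -4.1]
opening: 0.252
grip_force: 30.0
t: 18.22
eef_pos: [517.3, -303.1, 42.6]
tcp_rot: [-3.142, 0.001, 2.767]
ft_force: [-3.1, 1.8, 8.1]
opening: 0.248
grip_force: 30.0
```

Touchdown at TCP 43 implies about 7–8° of tilt in the grip. That accounts for the 6–7 mm of slip at the pin and puts the pin top at about 108 mm, which is fully down. Releasing.

```bash
python3 -m crank '[[0,0,-1,0,26],[0,0,-1,0,32],[0,0,-1,0,45],[0,0,-1,0,60],[0,0,-1,0,70],[0,0,-1,0,70],[0,0,-1,0,70]]'
python3 -m crank '[[0,0,-15,0,70],[0,0,-45,0,70],[0,0,-85,0,80],[0,0,-125,0,95],[0,0,-165,0,95],[38,8,-182,7,95],[76,16,-182,14,95],[76,16,-182,14,95]]'
python3 - <<'E'
from h import *
s=env.state();e=s["eef_pos"];y=s["tcp_rot"][2];d=np.array([545.4,19.9])-e[:2];print(e,np.degrees(y),d@[np.cos(y),np.sin(y)],d@[np.sin(y),-np.cos(y)])
E
```

```text
t: 18.8
eef_pos: [517.2, -303.0, 42.5]
tcp_rot: [3.141, -0.0, 2.766]
ft_force: [0.2, -0.5, -1.0]
opening: 0.634
grip_force: 0.0
t: 19.47
eef_pos: [447.5, -256.6, 225.3]
tcp_rot: [3.141, -0.003, 2.515]
ft_force: [0.1, -0.8, 0.4]
opening: 0.996
grip_force: 0.0
[ 447.53905553 -256.59795114  225.3154926 ] 144.08986551917388 82.9090805384733 281.3431460057491
```

```bash
python3 -m crank '[[9,32,0,7,95],[18,64,0,14,95],[28,96,0,21,95],[38,128,0,28,95],[47,160,0,35,95],[56,192,5,42,95],[66,224,10,47.5,95],[75,254,20,47.5,95],[83,281,29,47.5,95],[83,281,29,47.5,95]]'
python3 -m crank '[[0,0,0,0,95],[0,0,0,0,95],[0,0,0,0,95]]'
python3 - <<'E'
from h import *
import pickle
w=env.read_camera("wrist");print(env.state()["eef_pos"])
for c in(pickle.load(open("w3.pkl","rb")),w):
    g=c["img"].astype(int);r=((g[...,2]>150)&(g[...,1]<100)&(g[...,0]<110)).astype(np.uint8)[150:270,290:355]
    n,l,st,ce=cv2.connectedComponentsWithStats(r);k=1+np.argmax(st[1:,4]);print("red",st[k]+[290,150,0,0,0],ce[k]+[290,150])
    print("pred",[proj(c,[545.4,19,z]).round(1).tolist() for z in(122,108,100)], "diam px",[np.ptp([proj(c,[545.4+a*7*np.sin(0),19,z])[0]+0 for a in(-1,1)]) for z in(122,)])
t=env.read_camera("top");g=t["img"].astype(int);r=((g[...,2]>200)&(g[...,1]>110)&(g[...,1]<190)&(g[...,0]<80)).astype(np.uint8)[180:270,310:370]
n,l,st,ce=cv2.connectedComponentsWithStats(r);k=1+np.argmax(st[1:,4]);u,v=ce[k]+[310,180];print("head top",st[k],u,v,unproj(t,u,v,100))
o=pickle.load(open("top.pkl","rb"))["img"].astype(int)
print("topdiff mallet area",np.abs(o-g)[190:262,315:360].mean(),np.abs(o-g)[200:240,175:200].mean(),np.abs(o-g)[155:182,283:305].mean(),np.abs(o-g)[165:192,205:235].mean())
E
```

```text
t: 20.3
eef_pos: [548.2, 20.5, 194.0]
tcp_rot: [-3.14, -0.001, 1.696]
ft_force: [-0.3, -0.9, -0.4]
opening: 1.0
grip_force: 0.0
t: 20.55
eef_pos: [547.8, 15.7, 195.9]
tcp_rot: [3.141, 0.0, 1.692]
ft_force: [0.4, -0.0, 0.5]
opening: 1.0
grip_force: 0.0
[547.81884684  15.64891143 196.01498088]
red [316 201  13  20 220] [321.95909091 210.20909091]
pred [[321.6, 214.1], [321.7, 209.2], [321.7, 206.6]] diam px [np.float64(0.0)]
red [314 196  13  14 134] [319.95522388 202.60447761]
pred [[319.4, 208.8], [319.6, 204.1], [319.7, 201.7]] diam px [np.float64(0.0)]
head top [30 20 11 14 20] 347.0 204.6 [ 571.1541776 -339.2586225  100.       ]
topdiff mallet area 14.709670781893005 2.465333333333333 1.2384960718294051 18.31522633744856
```

The pin's red blob shrank from 20 to 14 px tall (13 px is the top disc alone), so it is driven. I'll move the arm clear to check the mallet and the bystanders.

```bash
python3 -m crank '[[0,0,-30,0,95],[30,-25,-40,0,95],[65,-50,-40,0,95],[100,-75,-40,0,95],[135,-100,-40,0,95],[170,-125,-40,0,95],[205,-150,-40,0,95],[240,-175,-40,0,95],[275,-200,-40,0,95],[275,-200,-40,0,95]]'
python3 -m crank '[[30,-22,0,0,95],[60,-45,0,0,95],[90,-67,0,0,95],[120,-90,0,0,95],[150,-110,0,0,95],[180,-130,0,0,95],[180,-130,0,0,95],[180,-130,0,0,95]]'
python3 - <<'E'
from h import *
import pickle
for n in("top","scene"):
  o=pickle.load(open(n+".pkl","rb"));t=env.read_camera(n);g=t["img"].astype(int);q=o["img"].astype(int)
  P=dict(stone=[531,300,20],bottle=[736,-147,75],jig=[720,167,20],mallet=[490,-290,50])
  for k,p in P.items():
    u,v=proj(t,p).astype(int);h=30 if k=="mallet" else 16;print(n,k,np.abs(q-g)[v-h:v+h,u-h:u+h].mean().round(1))
  for c in(o,t):
    H=cv2.cvtColor(c["img"],cv2.COLOR_BGR2HSV);u,v=proj(c,[564,-322,60]).astype(int)
    m=cv2.inRange(H,(10,170,150),(24,255,255))[v-25:v+25,u-25:u+25];nn,l,st,ce=cv2.connectedComponentsWithStats(m);j=1+np.argmax(st[1:,4]);a,b=ce[j]+[u-25,v-25];print(n,"orange",st[j],unproj(c,a,b,100).round(1))
E
```

```text
t: 21.48
eef_pos: [312.7, 267.2, 236.1]
tcp_rot: [3.141, -0.001, 1.695]
ft_force: [0.9, -0.9, 0.0]
opening: 0.999
grip_force: 0.0
t: 22.15
eef_pos: [164.4, 428.4, 235.7]
tcp_rot: [3.141, -0.0, 1.696]
ft_force: [0.0, 0.4, -0.9]
opening: 1.0
grip_force: 0.0
top stone 1.0
top bottle 1.1
top jig 1.1
top mallet 1.9
top orange [18 17 16 16 45] [ 561.9 -322.3  100. ]
top orange [18 17 16 16 46] [ 559.8 -322.4  100. ]
scene stone 3.8
scene bottle 2.9
scene jig 3.0
scene mallet 3.3
scene orange [ 17  13  19  15 203] [ 568.1 -325.6  100. ]
scene orange [ 17  13  19  15 204] [ 568.5 -325.   100. ]
```

The mallet stands as it did at the start, the bystanders haven't moved, and the wheel and pin are both down. Handing in.

```bash
python3 -c "from cell import env; print(env.job_done())"
```

```text
the job is handed in; nothing more can be done
None
```

I handed the job in at about 22 s, and the hand-in returned no verdict. By my checks the wheel is home, the lock pin is driven fully down with the mallet, the mallet is standing back where it was, and the stone, bottle and jig are undisturbed.

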